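# Two strokes of the jack press

## Task

On the comms-room bench, work the jack press: take the upright handle on its crank arm and wind it two full turns clockwise (seen from above), so that the ram goes in and out twice and the handle ends where it began, at the front of the press. Each turn has a heavy point as the ram presses and then springs back: keep the handle in hand through it at a steady, unhurried pace, several seconds to a turn, so that the crank never races ahead or kicks back. Then let go, and leave the spool winder with its own small crank alone.

Things in the scene. Friction and masses are not known exactly. Their poses are not given: they have to be found in the camera images.
- press: Fixed bench press: grey bed plate 320 x 120 x 20 mm, steel crank arm on top at its front end, then a brass rod, a steel ram and a patch strip with white jacks. Origin on the crank's vertical axle at bench height; the bed reaches from -80 to +240 mm along its x, which points along the ram (away from the robot, give or take 23 degrees). Axle top at 99 mm, the rest below 75 mm.
- press_crank (a joint): Crank angle (rad) about the press's axle, clockwise from above positive. 0 at the start: arm towards the press's -x. 6.28 is a turn; stops at -0.15 and 12.82. Each half turn pushes the ram 40 mm against a spring: the handle needs 2 N at first, about 9 N near 2.1 rad of each turn; in the second half the spring drives it on with up to 6 N. Stays put at a turn's start, runs off if let go loaded.
- press_handle: Upright black handle on the end of the crank arm, 65 mm from the axle: round grip 26 mm thick, 55 mm tall, that spins freely on its own pin, so the gripper need not turn with the crank. Origin at the centre of its underside, 101 mm above the bench, z up; top at 156 mm. The arm's top is at 95 mm. Pinch it from above some 30 mm over its underside.
- winder_crank (a joint): Bystander: angle (rad) of the spool winder beside the press, over 270 mm off axle to axle: a flat grey spool 160 mm across with a 30 mm ball knob on its upper flange (knob top at 137 mm). Turns easily; not to be moved.

How it is judged:
On the way:
1. the first turn is wound: the handle has come round once (value of joint press_crank above 5.9 rad), for 0.1 s.
At the end, for the whole second after the job is handed in: The press's crank has been wound two full turns clockwise (joint within 20 degrees short of two turns, or beyond it up to the stop), rests still and is released; the winder has not been turned (value of joint press_crank above 12.22 rad and velocity of joint press_crank between -0.1 and 0.1 rad/s); the robot touches nothing.
It fails at once if the press crank races ahead (faster than 4 rad/s) (velocity of joint press_crank above 4 rad/s).
It fails at once if the press crank kicks back (faster than 1.5 rad/s backwards) (velocity of joint press_crank below -1.5 rad/s).
It fails at once if the spool winder is turned by more than 0.25 rad (value of joint winder_crank above 0.25 rad or value of joint winder_crank below -0.25 rad).
It also fails if it takes over 72 s, if anything falls off the work surface, if the arm or the gripper's body presses on something with over 40 N, if the wrist force passes 120 N, or if a joint passes its speed limit or range.

## Robot

A 6-joint arm with a two-finger parallel gripper is mounted at the origin on the work surface. World frame = base frame: x ahead of the robot, y to its left, z up, the work surface at z = 0. Lengths are in m, angles in rad, forces in N, time in s.
With the tool pointing down it reaches from about 0.3 to 0.75 m from the base axis. Payload 8.5 kg.
Tool frame: the origin (TCP) lies between the finger pads; the fingertips stand robot.tcp_to_tips ahead of it and the grasp point (between the pads) lies 5 mm behind it (robot.tcp_to_tips is the distance from the TCP to the fingertips, in m); y points along the fingers, z is the direction in which the jaws open and shut, and the axes are right-handed (so a half turn about y gives the same grasp; the last joint's range is limited). The gripper opens to 85 mm and grips with 20 to 120 N. Pads are 22 mm wide; open, the fingers measure 114 mm over their backs; the gripper's body (76 mm by 85 mm) begins 54 mm behind the grasp point. The pads swing forward as they close: fully open they stand 13 mm farther back than shut.
Start: joints at [-1.523, 0.381, 1.297, -0, 1.464, -0.215], TCP at [0.143, -0.531, 0.245] pointing down, gripper open.
Joint ranges: [-3.11, 3.11], [-0.89, 2.33], [0.22, 2.48], [-1.42, 4.56], [0.17, 2.85], [-2.88, 2.88]. Speed limits (rad/s): [2.39, 2.39, 3.14, 3.14, 3.14, 3.14].

## Interface

Orientations are given as [roll, pitch, yaw] about the fixed x, y, z axes, in that order (R = Rz(yaw) Ry(pitch) Rx(roll)).
In Python, from station import robot gives the robot as it stands. The module is installed in compiled form; this text tells all that it offers.
- The arm moves only by the tool play_rows, never from a script. Its argument "deltas" is a list of rows, each a list of 7 numbers: the closure, from 0 (fully open) to 1 (shut), then the shift along the tool's x, y, z in cm, then the turn, a rotation vector about the tool's x, y, z in degrees. In form: [[grip, x, y, z, wx, wy, wz], ...]. A call has 1 to 20 rows; each row is the pose to reach, as a shift and turn from the pose commanded when the call began, along the tool's axes at that moment; what a row does not reach only later rows make up. A row lasts 1/8 s, in which the tool goes at most 62.5 mm and 10.7 degrees, less where a joint would pass 70% of its speed; a pose out of reach is approached as far as the arm can. A call with a gripper value outside its range is refused whole. The fingers move at their own pace and stop on an object; "force" is the grip in N (left out, the last holds). Time passes only in rows, so rows that repeat a pose let the fingers close. It gives the time, the measured TCP pose, the force and the opening at its end, in the units of the state.
- robot.observe(): the state, without advancing time (a new reading comes with each control period).
- robot.grab_frame(name): name is "scene" or "top" or "wrist"; returns (picture, depth): 480x640x3 uint8, red, green, blue; 480x640 float32, m along the optical axis (not along the pixel's ray), 0 where there is no reading.
- robot.get_calibration(name): a dict with "fx", "fy", "cx", "cy" (pixels), "rvec" (rotation vector, rad) and "tvec" (3), from world to camera coordinates, as OpenCV has them. Camera axes: x right, y down, z forward; pixel columns grow to the right and rows downward; lengths in m; the calibration is good to about 2 mm. A picture is of the moment at which its call begins: read the wrist's pose just before it. get_calibration takes no time and is no camera call; for the wrist camera it gives the pose at the moment of the call.
- robot.finish_job(): hands the job in, once; it reports no verdict.
The state is a dict: "t": time; "q": joint angles; "qd": joint speeds; "effort": joint torques, N m; "position": TCP position; "tool_rot": TCP orientation; "contact_force": force on the tool from outside, world axes, zero at the start; "wrist_torque": the same for the moment, N m; "finger_gap": opening from 0.0 (shut) to 1.0 (fully open).
Only numpy, scipy, OpenCV 4.12 (cv2) and the standard library are available. Lean on these libraries where they do the work, as an engineer would, in place of code of your own. Each camera call takes 0.05 s, during which the arm holds its last target.

## Working session

There is one attempt and no reset: what is moved stays moved. The work goes in short steps, Python scripts to look and compute and a tool call to move; the robot and the scene stay as the last step left them, time stands still between calls to the robot, and variables do not carry over. Pictures are saved under pics/ and viewed, and the job is handed in when it is done.

Besides the shell and the picture viewer there is one more tool, called after ">>>" as name(argument=value, ...) on one line, values as JSON. play_rows: Moves the arm, as the interface text tells. Its arguments: {"type":"object","properties":{"deltas":{"type":"array","items":{"type":"array","items":{"type":"number"}}},"force":{"type":"number"}},"required":["deltas"]}

```bash
mkdir -p pics
cat > h.py <<'E'
import numpy as np, cv2
from station import robot
def cal(n):
    c=robot.get_calibration(n);K=np.array([[c['fx'],0,c['cx']],[0,c['fy'],c['cy']],[0,0,1]]);R=cv2.Rodrigues(np.array(c['rvec'],float))[0]
    return K,R,np.array(c['tvec'],float).ravel()
def cloud(n,d,c):
    K,R,t=c
    v,u=np.mgrid[0:480,0:640]
    p=np.stack([(u-K[0,2])/K[0,0]*d,(v-K[1,2])/K[1,1]*d,d],-1)
    return (p-t)@R
E
python3 - <<'E'
from h import *
s=robot.observe(); print({k:np.round(v,3) for k,v in s.items()}, robot.tcp_to_tips)
for n in('top','scene'):
    c=cal(n);im,d=robot.grab_frame(n);np.savez('/tmp/'+n,im=im,d=d,K=c[0],R=c[1],t=c[2]);cv2.imwrite(f'pics/{n}0.png',im[:,:,::-1])
E
```

```text
{'t': np.float64(0.0), 'q': array([-1.523,  0.381,  1.298, -0.   ,  1.464, -0.215]), 'qd': array([-0., -0.,  0.,  0.,  0.,  0.]), 'effort': array([ 2.0000e-03, -4.4846e+01, -2.3128e+01, -0.0000e+00,  5.0000e-03,
        0.0000e+00]), 'position': array([ 0.143, -0.531,  0.245]), 'tool_rot': array([-1.572,  0.   , -2.879]), 'contact_force': array([ 0.491,  0.723, -0.122]), 'wrist_torque': array([ 0.009, -0.004,  0.025]), 'finger_gap': np.float64(1.002)} 0.014
```

View pics/top0.png

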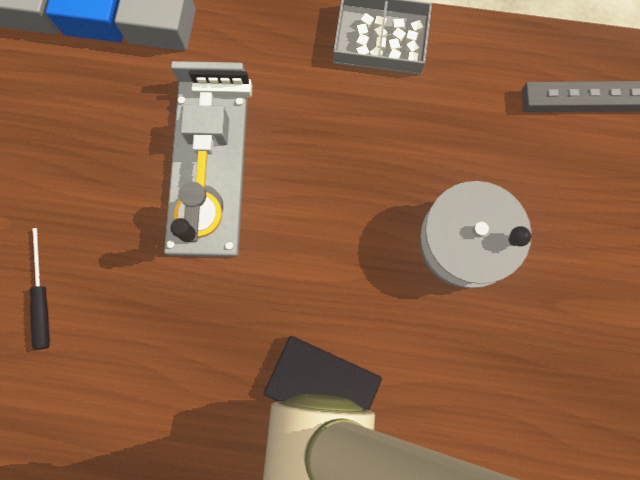

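View pics/scene0.png

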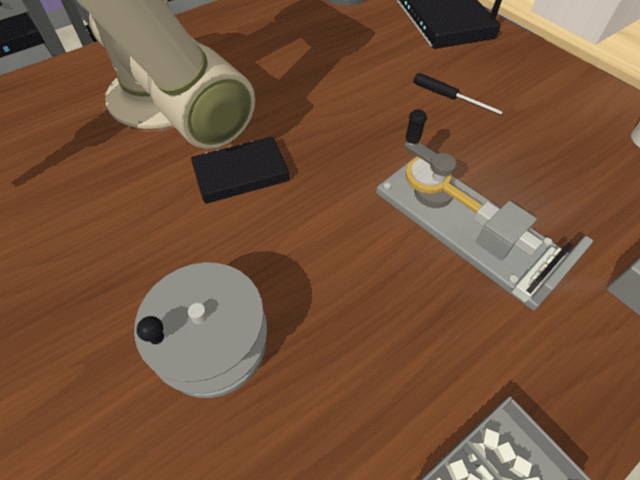

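The top view shows the press at about (205,160), with its black handle at (183,230) and the arm's axle cap at (193,193). The winder is at (476,235), well to the right.

Run:
```python
from h import *
for n in('top','scene'):
    z=np.load(f'/tmp/{n}.npz');im,d=z['im'].astype(int),z['d'];P=cloud(n,d,(z['K'],z['R'],z['t']))
    print(n,'cam',-z['R'].T@z['t'])
    reg=(P[...,0]>.2)&(P[...,0]<.8)&(P[...,1]>0.0)&(P[...,1]<.4)&(d>0)
    for a,b in((.147,.17),(.105,.147),(.093,.104),(.085,.097),(.015,.025)):
        m=reg&(P[...,2]>a)&(P[...,2]<b); q=P[m]
        if len(q):
            r=cv2.minAreaRect((q[:,:2]*1000).astype(np.float32)); print(a,b,len(q),q.mean(0).round(4),np.round(r[0],1),np.round(r[1],1),round(r[2],1), 'z',np.round(np.percentile(q[:,2],[5,50,95]),4))
            if n=='top' and a<.1 and a>.09:
                for v,u in np.argwhere(m)[::12]:print((u,v),P[v,u].round(3),end=' ')
                print()
```

```text
top cam [0.352441   0.01493466 0.92506356]
0.147 0.17 1003 [0.335  0.1178 0.1595] [383.8 121.9] [364.2 120.9] 31.7 z [0.1498 0.1583 0.169 ]
0.105 0.147 287 [0.3831 0.14   0.1305] [360.1 163.5] [328.9 126.7] 49.1 z [0.1105 0.1316 0.1458]
0.093 0.104 802 [0.5543 0.2554 0.0984] [432.1 162.3] [371.1  52.1] 37.6 z [0.094  0.0989 0.1019]
(np.int64(187), np.int64(182)) [0.584 0.268 0.1  ] (np.int64(187), np.int64(183)) [0.583 0.268 0.101] (np.int64(184), np.int64(184)) [0.581 0.273 0.099] (np.int64(196), np.int64(184)) [0.583 0.254 0.1  ] (np.int64(190), np.int64(185)) [0.58  0.263 0.1  ] (np.int64(182), np.int64(186)) [0.577 0.275 0.1  ] (np.int64(194), np.int64(186)) [0.579 0.256 0.101] (np.int64(184), np.int64(187)) [0.576 0.272 0.1  ] (np.int64(196), np.int64(187)) [0.579 0.253 0.1  ] (np.int64(186), np.int64(188)) [0.575 0.269 0.099] (np.int64(199), np.int64(188)) [0.578 0.249 0.099] (np.int64(187), np.int64(189)) [0.573 0.266 0.1  ] (np.int64(199), np.int64(189)) [0.576 0.248 0.102] (np.int64(186), np.int64(190)) [0.572 0.268 0.099] (np.int64(198), np.int64(190)) [0.574 0.249 0.1  ] (
[... 2678 characters left out ...]
2496 0.0944] [540.  252.9] [27.1 89.3] 89.6 z [0.09   0.0948 0.0967]
0.015 0.025 6663 [0.6214 0.2571 0.0209] [527.  208.9] [584.7 215.2] 25.0 z [0.0179 0.021  0.0237]
scene cam [ 0.84596746 -0.20320331  0.6086983 ]
0.147 0.17 761 [0.3513 0.0908 0.1575] [386.2 145. ] [337.9  69.4] 48.4 z [0.1484 0.1561 0.1685]
0.105 0.147 1110 [0.356  0.0935 0.1271] [386.3 146.7] [332.4  71.6] 48.4 z [0.1078 0.1275 0.1449]
0.093 0.104 797 [0.5105 0.2151 0.0973] [427.1 152.1] [388.4  67.4] 40.6 z [0.0936 0.0977 0.1014]
0.085 0.097 583 [0.4911 0.2032 0.0927] [427.5 149.8] [390.9  62.2] 40.4 z [0.0862 0.0938 0.0964]
0.015 0.025 5581 [0.6409 0.2354 0.0199] [516.2 194.6] [608.3 212.6] 25.8 z [0.0175 0.0199 0.0224]
```

Run:
```python
import cv2
a=cv2.imread('pics/top0.png')[50:270,130:290];cv2.imwrite('pics/top0c.png',cv2.resize(a,None,fx=2.7,fy=2.7,interpolation=2))
```

```text
(no output)
```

View pics/top0c.png

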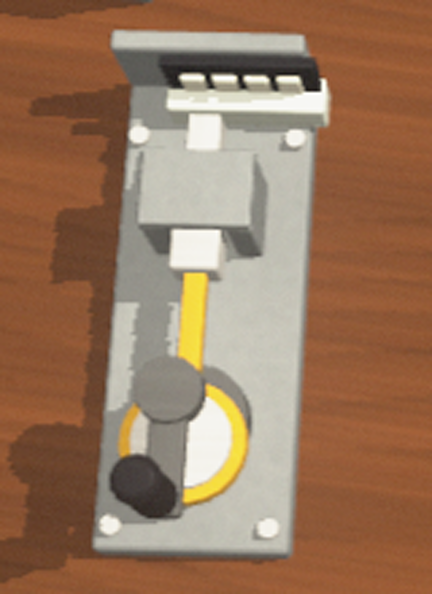

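Run:
```python
from h import *
for n in('top','scene'):
    z=np.load(f'/tmp/{n}.npz');d=z['d'];P=cloud(n,d,(z['K'],z['R'],z['t']))
    reg=(P[...,0]>.44)&(P[...,0]<.9)&(P[...,1]>0.14)&(P[...,1]<.4)&(d>0)
    for a,b in((.15,.17),(.105,.147),(.0975,.104),(.088,.0965),(.015,.025)):
        m=reg&(P[...,2]>a)&(P[...,2]<b); 
        k,l,st,ce=cv2.connectedComponentsWithStats(m.astype(np.uint8))
        if k<2: continue
        m=l==1+np.argmax(st[1:,4]); q=P[m]
        r=cv2.minAreaRect((q[:,:2]*1000).astype(np.float32)); print(n,a,b,len(q),q.mean(0).round(4),'rect',np.round(r[0],1),np.round(r[1],1),round(r[2],1),'circ',cv2.minEnclosingCircle((q[:,:2]*1000).astype(np.float32)), 'z',np.round(np.percentile(q[:,2],[5,50,95]),4))
```

```text
top 0.15 0.17 289 [0.5023 0.2497 0.1557] rect [502.6 250.1] [25.5 26.6] 47.3 circ ((503.1012268066406, 250.48294067382812), 13.812850952148438) z [0.1518 0.1561 0.1586]
top 0.105 0.147 133 [0.498  0.243  0.1262] rect [501.  245.3] [13.5 25.3] 67.2 circ ((502.9989929199219, 249.98199462890625), 12.783774375915527) z [0.1112 0.1257 0.1412]
top 0.0975 0.104 500 [0.5669 0.2583 0.1   ] rect [567.6 258.4] [39.7 39. ] 44.4 circ ((565.42041015625, 258.06561279296875), 21.847143173217773) z [0.098  0.1    0.1023]
top 0.088 0.0965 262 [0.5331 0.2496 0.0942] rect [536.3 252.9] [27.1 81.8] 89.6 circ ((536.2310180664062, 244.92147827148438), 41.019256591796875) z [0.0899 0.0945 0.0963]
top 0.015 0.025 6611 [0.6231 0.2584 0.0209] rect [640.7 267.4] [307.2 121. ] 6.7 circ ((640.9228515625, 268.4633483886719), 164.11326599121094) z [0.0179 0.021  0.0236]
scene 0.15 0.17 173 [0.5063 0.245  0.1543] rect [505.6 246.3] [24.6 23. ] 73.0 circ ((504.9062194824219, 246.41493225097656), 13.77584171295166) z [0.1504 0.155  0.1565]
scene 0.105 0.147 305 [0.51   0.2403 0.1265] rect [508.9 242.3] [25.2 14.4] 41.0 circ ((505.7816467285156, 245.91754150390625), 12.758917808532715) z [0.1081 0.1265 0.1444]
scene 0.0975 0.104 329 [0.5693 0.2546 0.0989] rect [568.8 254.8] [38.9 37.4] 76.8 circ ((568.2227172851562, 255.00143432617188), 20.121450424194336) z [0.0977 0.0988 0.1001]
scene 0.088 0.0965 403 [0.5383 0.2454 0.0934] rect [543.4 247.4] [91.2 29.4] 2.6 circ ((543.2246704101562, 248.11317443847656), 46.244808197021484) z [0.089  0.0941 0.0959]
scene 0.015 0.025 4933 [0.6516 0.2375 0.0199] rect [633.8 261.8] [290.8 121. ] 6.9 circ ((633.712158203125, 264.1717529296875), 155.81222534179688) z [0.0176 0.0199 0.0221]
```

```bash
cat >> h.py <<'E'
from scipy.spatial.transform import Rotation as Rn
def rel(p):
    s=robot.observe();R=Rn.from_euler('xyz',s['tool_rot']).as_matrix()
    return ((np.array(p)-s['position'])@R*100).round(2)
E
python3 - <<'E'
from h import *
print(rel([.504,.248,.245]),rel([.36,-.1,.245]))
E
```

```text
[-55.11   0.07 -65.83] [-3.216e+01  3.000e-02 -3.597e+01]
```

>>> play_rows(deltas=[[0, -4, 0, -4.5, 0, 2, 0], [0, -8, 0, -9, 0, 4, 0], [0, -12, 0, -13.5, 0, 6, 0], [0, -16, 0, -18, 0, 8, 0], [0, -20, 0, -22.5, 0, 10, 0], [0, -24, 0, -27, 0, 12, 0], [0, -28, 0, -31.5, 0, 14, 0], [0, -32, 0, -36, 0, 15.05, 0], [0, -36, 0, -41, 0, 15.05, 0], [0, -40, 0, -46, 0, 15.05, 0], [0, -44, 0, -51, 0, 15.05, 0], [0, -48, 0, -56, 0, 15.05, 0], [0, -52, 0, -61.5, 0, 15.05, 0], [0, -55.1, 0, -65.8, 0, 15.05, 0], [0, -55.1, 0, -65.8, 0, 15.05, 0], [0, -55.1, 0, -65.8, 0, 15.05, 0], [0, -55.1, 0, -65.8, 0, 15.05, 0]])

```text
t: 2.22
position: [0.5038, 0.2463, 0.2455]
tool_rot: [-1.571, -0.0, 3.14]
contact_force: [-0.2, 0.0, -0.3]
finger_gap: 0.998
```

Run:
```python
from h import *
s=robot.observe(); print({k:np.round(v,4) for k,v in s.items()})
c=cal('wrist');im,d=robot.grab_frame('wrist');cv2.imwrite('pics/w1.png',im[:,:,::-1])
P=cloud('wrist',d,c);print('cam',-c[1].T@c[2])
reg=(P[...,0]>.44)&(P[...,0]<.9)&(P[...,1]>0.14)&(P[...,1]<.4)&(d>0)
for a,b in((.15,.165),(.105,.147),(.0975,.104),(.015,.025)):
        m=reg&(P[...,2]>a)&(P[...,2]<b); 
        k,l,st,ce=cv2.connectedComponentsWithStats(m.astype(np.uint8))
        if k<2: continue
        m=l==1+np.argmax(st[1:,4]); q=P[m]
        r=cv2.minAreaRect((q[:,:2]*1000).astype(np.float32)); print(a,b,len(q),q.mean(0).round(4),'rect',np.round(r[0],1),np.round(r[1],1),round(r[2],1),'circ',cv2.minEnclosingCircle((q[:,:2]*1000).astype(np.float32)))
```

```text
{'t': np.float64(2.225), 'q': array([ 2.4370e-01,  3.9960e-01,  1.2664e+00, -2.0000e-04,  1.4758e+00,
        1.8158e+00]), 'qd': array([-0.0035, -0.0041, -0.0045,  0.0015, -0.    ,  0.0021]), 'effort': array([ 5.47400e-01, -4.54816e+01, -2.32413e+01,  1.55000e-02,
       -4.10000e-03, -4.10000e-03]), 'position': array([0.5038, 0.2463, 0.2455]), 'tool_rot': array([-1.5706e+00, -1.0000e-04,  3.1402e+00]), 'contact_force': array([-0.2042,  0.0034, -0.2628]), 'wrist_torque': array([-0.0012,  0.0277, -0.0169]), 'finger_gap': np.float64(0.9977)}
cam [0.58183552 0.24587849 0.3735612 ]
0.15 0.165 1188 [0.5045 0.2484 0.1546] rect [503.1 248.2] [26.8 26.5] 53.9 circ ((503.17291259765625, 248.45509338378906), 13.75567626953125)
0.105 0.147 381 [0.513  0.2481 0.1255] rect [510.4 249.3] [12.2 25.5] 6.4 circ ((504.3954772949219, 248.6470184326172), 12.769762992858887)
0.0975 0.104 1962 [0.5676 0.256  0.0986] rect [567.3 256.2] [38.6 38. ] 89.8 circ ((567.236328125, 255.9055938720703), 19.710357666015625)
0.015 0.025 9167 [0.609  0.223  0.0195] rect [591.4 225.4] [201.3  53.5] 6.7 circ ((591.6840209960938, 224.50807189941406), 102.14079284667969)
```

View pics/w1.png

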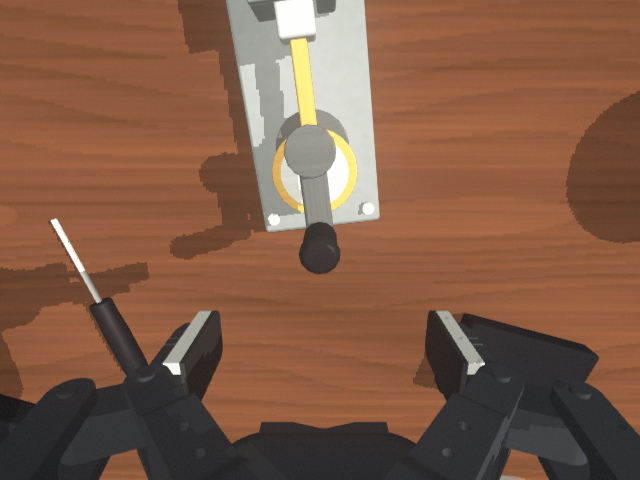

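Wrist view: the handle top at (320,250) sits centred between the pads and the axle cap is at (310,150). That gives the handle at (0.5035, 0.248) and the axle at (0.5675, 0.256), with a radius of about 64.5 mm.

>>> play_rows(deltas=[[0, 0, 2, -0.2, 0, 0, 0], [0, 0, 4, -0.2, 0, 0, 0], [0, 0, 6, -0.2, 0, 0, 0], [0, 0, 8, -0.2, 0, 0, 0], [0, 0, 10, -0.2, 0, 0, 0], [0, 0, 11.9, -0.2, 0, 0, 0], [0, 0, 11.9, -0.2, 0, 0, 0], [0.3, 0, 11.9, -0.2, 0, 0, 0], [0.5, 0, 11.9, -0.2, 0, 0, 0], [0.6, 0, 11.9, -0.2, 0, 0, 0], [0.7, 0, 11.9, -0.2, 0, 0, 0], [0.8, 0, 11.9, -0.2, 0, 0, 0], [1, 0, 11.9, -0.2, 0, 0, 0], [1, 0, 11.9, -0.2, 0, 0, 0], [1, 0, 11.9, -0.2, 0, 0, 0], [1, 0, 11.9, -0.2, 0, 0, 0]], force=80)

```text
t: 4.28
position: [0.5042, 0.2494, 0.127]
tool_rot: [-1.571, 0.001, -3.141]
contact_force: [-0.7, -0.6, 5.2]
finger_gap: 0.284
```

Run:
```python
from h import *
s=robot.observe(); print({k:np.round(v,4) for k,v in s.items()})
c=cal('wrist');im,d=robot.grab_frame('wrist');cv2.imwrite('pics/w2.png',im[:,:,::-1])
a=np.radians(6.86);r=6.5
def rows(t0,n,st=6):
    out=[]
    f=lambda t:np.array([-r*np.cos(t+0)*np.cos(a)-r*np.sin(t)*np.sin(a), -r*np.cos(t)*np.sin(a)+r*np.sin(t)*np.cos(a)])
    for i in range(1,n+1):
        d=f(np.radians(t0+st*i))-f(np.radians(t0)); out.append([1,round(-d[0],2),0,round(-d[1],2),0,0,0])
    return out
for k in range(6): print(k,rows(120*k,20))
```

```text
{'t': np.float64(4.275), 'q': array([ 2.4910e-01,  5.1320e-01,  1.4437e+00, -2.0000e-04,  1.1838e+00,
        1.8198e+00]), 'qd': array([-0.0004, -0.    ,  0.0014,  0.0004, -0.0003, -0.    ]), 'effort': array([ 1.57100e-01, -4.53035e+01, -1.88397e+01,  1.72200e-01,
       -3.82800e-01, -1.20000e-03]), 'position': array([0.5042, 0.2494, 0.127 ]), 'tool_rot': array([-1.5708e+00,  9.0000e-04, -3.1413e+00]), 'contact_force': array([-0.6933, -0.6043,  5.2497]), 'wrist_torque': array([-0.1653,  0.2259, -0.0657]), 'finger_gap': np.float64(0.284)}
0 [[1, np.float64(0.05), 0, np.float64(-0.68), 0, 0, 0], [1, np.float64(0.02), 0, np.float64(-1.36), 0, 0, 0], [1, np.float64(-0.08), 0, np.float64(-2.03), 0, 0, 0], [1, np.float64(-0.24), 0, np.float64(-2.69), 0, 0, 0], [1, np.float64(-0.48), 0, np.float64(-3.33), 0, 0, 0], [1, np.float64(-0.78), 0, np.float64(-3.94), 0, 0, 0], [1, np.float64(-1.14), 0, np.float64(-4.52), 0, 0, 0], [1, np.float64(-1.56), 0, np.float64(-5.05), 0, 0, 0], [1, np.float64(-2.03), 0, np.float64(-5.54), 0, 0, 0], [1, np.float64(-2.55), 0, np.float64(-5.98), 0, 0, 0], [1,
[... 5243 characters left out ...]
 0], [1, np.float64(5.15), 0, np.float64(1.18), 0, 0, 0], [1, np.float64(5.81), 0, np.float64(1.01), 0, 0, 0], [1, np.float64(6.45), 0, np.float64(0.78), 0, 0, 0], [1, np.float64(7.06), 0, np.float64(0.48), 0, 0, 0], [1, np.float64(7.64), 0, np.float64(0.11), 0, 0, 0], [1, np.float64(8.18), 0, np.float64(-0.31), 0, 0, 0], [1, np.float64(8.66), 0, np.float64(-0.78), 0, 0, 0], [1, np.float64(9.1), 0, np.float64(-1.3), 0, 0, 0], [1, np.float64(9.48), 0, np.float64(-1.87), 0, 0, 0], [1, np.float64(9.8), 0, np.float64(-2.47), 0, 0, 0], [1, np.float64(10.05), 0, np.float64(-3.1), 0, 0, 0], [1, np.float64(10.24), 0, np.float64(-3.75), 0, 0, 0], [1, np.float64(10.35), 0, np.float64(-4.42), 0, 0, 0]]
```

View pics/w2.png

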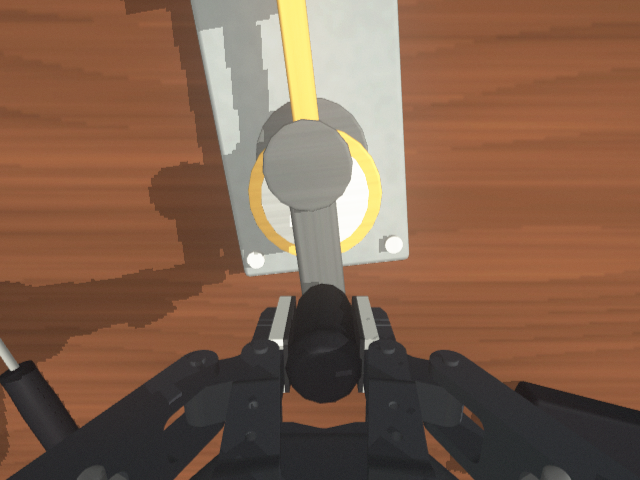

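The handle is pinched between the pads at (325,345), with an opening of about 24 mm. I'll wind the first 60° and check the forces.

>>> play_rows(deltas=[[1, 0.05, 0, -0.68, 0, 0, 0], [1, 0.02, 0, -1.36, 0, 0, 0], [1, -0.08, 0, -2.03, 0, 0, 0], [1, -0.24, 0, -2.69, 0, 0, 0], [1, -0.48, 0, -3.33, 0, 0, 0], [1, -0.78, 0, -3.94, 0, 0, 0], [1, -1.14, 0, -4.52, 0, 0, 0], [1, -1.56, 0, -5.05, 0, 0, 0], [1, -2.03, 0, -5.54, 0, 0, 0], [1, -2.55, 0, -5.98, 0, 0, 0]])

```text
t: 5.58
position: [0.5299, 0.3089, 0.127]
tool_rot: [-1.57, 0.001, -3.141]
contact_force: [-1.2, -5.1, 5.9]
finger_gap: 0.288
```

```bash
cat > chk.py <<'E'
from h import *
s=robot.observe();C=np.array([.5675,.256]);v=s['position'][:2]-C
th=np.degrees(np.arctan2(v[1],-v[0]))+6.86
print('t',s['t'],'pos',s['position'].round(4),'r',np.linalg.norm(v).round(4),'th',th.round(1),'F',np.round(s['contact_force'],1),'gap',s['finger_gap'])
E
python3 chk.py
```

```text
t 5.575 pos [0.5299 0.3089 0.127 ] r 0.0649 th 61.4 F [-1.2 -5.1  5.9] gap 0.2881808777793101
```

```bash
cat > rows.py <<'E'
import numpy as np,json,sys
a=np.radians(6.86);r=6.5
f=lambda t:np.array([-r*np.cos(t)*np.cos(a)-r*np.sin(t)*np.sin(a), -r*np.cos(t)*np.sin(a)+r*np.sin(t)*np.cos(a)])
for t0 in map(float,sys.argv[1:]):
    o=[]
    for i in range(1,21):
        d=f(np.radians(t0+6*i))-f(np.radians(t0)); o.append([1,float(round(-d[0],2)),0,float(round(-d[1],2)),0,0,0])
    print(t0,o)
E
python3 rows.py 60 180 300
```

```text
60.0 [[1, -0.56, 0, -0.38, 0, 0, 0], [1, -1.17, 0, -0.7, 0, 0, 0], [1, -1.8, 0, -0.95, 0, 0, 0], [1, -2.45, 0, -1.14, 0, 0, 0], [1, -3.12, 0, -1.25, 0, 0, 0], [1, -3.8, 0, -1.3, 0, 0, 0], [1, -4.48, 0, -1.27, 0, 0, 0], [1, -5.15, 0, -1.18, 0, 0, 0], [1, -5.81, 0, -1.01, 0, 0, 0], [1, -6.45, 0, -0.78, 0, 0, 0], [1, -7.06, 0, -0.48, 0, 0, 0], [1, -7.64, 0, -0.11, 0, 0, 0], [1, -8.18, 0, 0.31, 0, 0, 0], [1, -8.66, 0, 0.78, 0, 0, 0], [1, -9.1, 0, 1.3, 0, 0, 0], [1, -9.48, 0, 1.87, 0, 0, 0], [1, -9.8, 0, 2.47, 0, 0, 0], [1, -10.05, 0, 3.1, 0, 0, 0], [1, -10.24, 0, 3.75, 0, 0, 0], [1, -10.35, 0, 4.42, 0, 0, 0]]
180.0 [[1, -0.05, 0, 0.68, 0, 0, 0], [1, -0.02, 0, 1.36, 0, 0, 0], [1, 0.08, 0, 2.03, 0, 0, 0], [1, 0.24, 0, 2.69, 0, 0, 0], [1, 0.48, 0, 3.33, 0, 0, 0], [1, 0.78, 0, 3.94, 0, 0, 0], [1, 1.14, 0, 4.52, 0, 0, 0], [1, 1.56, 0, 5.05, 0, 0, 0], [1, 2.03, 0, 5.54, 0, 0, 0], [1, 2.55, 0, 5.98, 0, 0, 0], [1, 3.12, 0, 6.36, 0, 0, 0], [1, 3.72, 0, 6.67, 0, 0, 0], [1, 4.35, 0, 6.93, 0, 0, 0], [1, 5.01, 0, 7.11, 0, 0, 0], [1, 5.68, 0, 7.23, 0, 0, 0], [1, 6.36, 0, 7.28, 0, 0, 0], [1, 7.04, 0, 7.25, 0, 0, 0], [1, 7.71, 0, 7.15, 0, 0, 0], [1, 8.37, 0, 6.99, 0, 0, 0], [1, 9.01, 0, 6.75, 0, 0, 0]]
300.0 [[1, 0.61, 0, -0.3, 0, 0, 0], [1, 1.19, 0, -0.66, 0, 0, 0], [1, 1.72, 0, -1.08, 0, 0, 0], [1, 2.21, 0, -1.56, 0, 0, 0], [1, 2.65, 0, -2.08, 0, 0, 0], [1, 3.03, 0, -2.64, 0, 0, 0], [1, 3.34, 0, -3.24, 0, 0, 0], [1, 3.6, 0, -3.88, 0, 0, 0], [1, 3.78, 0, -4.53, 0, 0, 0], [1, 3.9, 0, -5.2, 0, 0, 0], [1, 3.94, 0, -5.88, 0, 0, 0], [1, 3.92, 0, -6.56, 0, 0, 0], [1, 3.82, 0, -7.23, 0, 0, 0], [1, 3.66, 0, -7.89, 0, 0, 0], [1, 3.42, 0, -8.53, 0, 0, 0], [1, 3.12, 0, -9.14, 0, 0, 0], [1, 2.76, 0, -9.72, 0, 0, 0], [1, 2.34, 0, -10.25, 0, 0, 0], [1, 1.87, 0, -10.74, 0, 0, 0], [1, 1.34, 0, -11.18, 0, 0, 0]]
```

>>> play_rows(deltas=[[1, -0.56, 0, -0.38, 0, 0, 0], [1, -1.17, 0, -0.7, 0, 0, 0], [1, -1.8, 0, -0.95, 0, 0, 0], [1, -2.45, 0, -1.14, 0, 0, 0], [1, -3.12, 0, -1.25, 0, 0, 0], [1, -3.8, 0, -1.3, 0, 0, 0], [1, -4.48, 0, -1.27, 0, 0, 0], [1, -5.15, 0, -1.18, 0, 0, 0], [1, -5.81, 0, -1.01, 0, 0, 0], [1, -6.45, 0, -0.78, 0, 0, 0], [1, -7.06, 0, -0.48, 0, 0, 0], [1, -7.64, 0, -0.11, 0, 0, 0], [1, -8.18, 0, 0.31, 0, 0, 0], [1, -8.66, 0, 0.78, 0, 0, 0], [1, -9.1, 0, 1.3, 0, 0, 0], [1, -9.48, 0, 1.87, 0, 0, 0], [1, -9.8, 0, 2.47, 0, 0, 0], [1, -10.05, 0, 3.1, 0, 0, 0], [1, -10.24, 0, 3.75, 0, 0, 0], [1, -10.35, 0, 4.42, 0, 0, 0]])

```text
t: 8.07
position: [0.633, 0.2658, 0.1271]
tool_rot: [-1.572, 0.001, -3.141]
contact_force: [-1.5, 2.6, 5.5]
finger_gap: 0.29
```

```bash
python3 chk.py
```

```text
t 8.075 pos [0.633  0.2658 0.1271] r 0.0663 th 178.3 F [-1.5  2.6  5.5] gap 0.29016258366361425
```

>>> play_rows(deltas=[[1, -0.05, 0, 0.68, 0, 0, 0], [1, -0.02, 0, 1.36, 0, 0, 0], [1, 0.08, 0, 2.03, 0, 0, 0], [1, 0.24, 0, 2.69, 0, 0, 0], [1, 0.48, 0, 3.33, 0, 0, 0], [1, 0.78, 0, 3.94, 0, 0, 0], [1, 1.14, 0, 4.52, 0, 0, 0], [1, 1.56, 0, 5.05, 0, 0, 0], [1, 2.03, 0, 5.54, 0, 0, 0], [1, 2.55, 0, 5.98, 0, 0, 0], [1, 3.12, 0, 6.36, 0, 0, 0], [1, 3.72, 0, 6.67, 0, 0, 0], [1, 4.35, 0, 6.93, 0, 0, 0], [1, 5.01, 0, 7.11, 0, 0, 0], [1, 5.68, 0, 7.23, 0, 0, 0], [1, 6.36, 0, 7.28, 0, 0, 0], [1, 7.04, 0, 7.25, 0, 0, 0], [1, 7.71, 0, 7.15, 0, 0, 0], [1, 8.37, 0, 6.99, 0, 0, 0], [1, 9.01, 0, 6.75, 0, 0, 0]])

```text
t: 10.58
position: [0.5431, 0.197, 0.127]
tool_rot: [-1.57, 0.001, 3.142]
contact_force: [-0.5, -2.2, 5.8]
finger_gap: 0.292
```

```bash
python3 chk.py
```

```text
t 10.575 pos [0.5431 0.197  0.127 ] r 0.0639 th -60.7 F [-0.5 -2.2  5.8] gap 0.2920425613496928
```

>>> play_rows(deltas=[[1, 0.61, 0, -0.3, 0, 0, 0], [1, 1.19, 0, -0.66, 0, 0, 0], [1, 1.72, 0, -1.08, 0, 0, 0], [1, 2.21, 0, -1.56, 0, 0, 0], [1, 2.65, 0, -2.08, 0, 0, 0], [1, 3.03, 0, -2.64, 0, 0, 0], [1, 3.34, 0, -3.24, 0, 0, 0], [1, 3.6, 0, -3.88, 0, 0, 0], [1, 3.78, 0, -4.53, 0, 0, 0], [1, 3.9, 0, -5.2, 0, 0, 0], [1, 3.94, 0, -5.88, 0, 0, 0], [1, 3.92, 0, -6.56, 0, 0, 0], [1, 3.82, 0, -7.23, 0, 0, 0], [1, 3.66, 0, -7.89, 0, 0, 0], [1, 3.42, 0, -8.53, 0, 0, 0], [1, 3.12, 0, -9.14, 0, 0, 0], [1, 2.76, 0, -9.72, 0, 0, 0], [1, 2.34, 0, -10.25, 0, 0, 0], [1, 1.87, 0, -10.74, 0, 0, 0], [1, 1.34, 0, -11.18, 0, 0, 0]])

```text
t: 13.08
position: [0.5298, 0.3089, 0.127]
tool_rot: [-1.57, 0.001, -3.142]
contact_force: [-1.3, -5.5, 7.4]
finger_gap: 0.29
```

```bash
python3 chk.py
```

```text
t 13.075 pos [0.5298 0.3089 0.127 ] r 0.0649 th 61.4 F [-1.3 -5.5  7.4] gap 0.29024369819221
```

The first turn is done and the handle is 60° into the second, still firmly held.

>>> play_rows(deltas=[[1, -0.56, 0, -0.38, 0, 0, 0], [1, -1.17, 0, -0.7, 0, 0, 0], [1, -1.8, 0, -0.95, 0, 0, 0], [1, -2.45, 0, -1.14, 0, 0, 0], [1, -3.12, 0, -1.25, 0, 0, 0], [1, -3.8, 0, -1.3, 0, 0, 0], [1, -4.48, 0, -1.27, 0, 0, 0], [1, -5.15, 0, -1.18, 0, 0, 0], [1, -5.81, 0, -1.01, 0, 0, 0], [1, -6.45, 0, -0.78, 0, 0, 0], [1, -7.06, 0, -0.48, 0, 0, 0], [1, -7.64, 0, -0.11, 0, 0, 0], [1, -8.18, 0, 0.31, 0, 0, 0], [1, -8.66, 0, 0.78, 0, 0, 0], [1, -9.1, 0, 1.3, 0, 0, 0], [1, -9.48, 0, 1.87, 0, 0, 0], [1, -9.8, 0, 2.47, 0, 0, 0], [1, -10.05, 0, 3.1, 0, 0, 0], [1, -10.24, 0, 3.75, 0, 0, 0], [1, -10.35, 0, 4.42, 0, 0, 0]])

```text
t: 15.58
position: [0.633, 0.2657, 0.127]
tool_rot: [-1.572, 0.001, -3.141]
contact_force: [-2.1, 2.1, 5.9]
finger_gap: 0.29
```

```bash
python3 chk.py
```

```text
t 15.575 pos [0.633  0.2657 0.127 ] r 0.0663 th 178.4 F [-2.1  2.1  5.9] gap 0.2898833323929882
```

>>> play_rows(deltas=[[1, -0.05, 0, 0.68, 0, 0, 0], [1, -0.02, 0, 1.36, 0, 0, 0], [1, 0.08, 0, 2.03, 0, 0, 0], [1, 0.24, 0, 2.69, 0, 0, 0], [1, 0.48, 0, 3.33, 0, 0, 0], [1, 0.78, 0, 3.94, 0, 0, 0], [1, 1.14, 0, 4.52, 0, 0, 0], [1, 1.56, 0, 5.05, 0, 0, 0], [1, 2.03, 0, 5.54, 0, 0, 0], [1, 2.55, 0, 5.98, 0, 0, 0], [1, 3.12, 0, 6.36, 0, 0, 0], [1, 3.72, 0, 6.67, 0, 0, 0], [1, 4.35, 0, 6.93, 0, 0, 0], [1, 5.01, 0, 7.11, 0, 0, 0], [1, 5.68, 0, 7.23, 0, 0, 0], [1, 6.36, 0, 7.28, 0, 0, 0], [1, 7.04, 0, 7.25, 0, 0, 0], [1, 7.71, 0, 7.15, 0, 0, 0], [1, 8.37, 0, 6.99, 0, 0, 0], [1, 9.01, 0, 6.75, 0, 0, 0]])

```text
t: 18.08
position: [0.5431, 0.197, 0.127]
tool_rot: [-1.57, 0.001, 3.142]
contact_force: [-0.5, -3.1, 6.7]
finger_gap: 0.288
```

```bash
python3 chk.py
```

```text
t 18.075 pos [0.5431 0.197  0.127 ] r 0.0639 th -60.6 F [-0.5 -3.1  6.7] gap 0.28796795279292925
```

>>> play_rows(deltas=[[1, 0.61, 0, -0.3, 0, 0, 0], [1, 1.19, 0, -0.66, 0, 0, 0], [1, 1.72, 0, -1.08, 0, 0, 0], [1, 2.21, 0, -1.56, 0, 0, 0], [1, 2.65, 0, -2.08, 0, 0, 0], [1, 3.03, 0, -2.64, 0, 0, 0], [1, 3.34, 0, -3.24, 0, 0, 0], [1, 3.6, 0, -3.88, 0, 0, 0], [1, 3.78, 0, -4.53, 0, 0, 0], [1, 3.9, 0, -5.2, 0, 0, 0], [1, 3.9, 0, -5.4, 0, 0, 0], [1, 3.9, 0, -5.4, 0, 0, 0], [1, 3.9, 0, -5.4, 0, 0, 0], [1, 3.9, 0, -5.4, 0, 0, 0]])

```text
t: 19.82
position: [0.504, 0.2517, 0.127]
tool_rot: [-1.571, 0.001, -3.141]
contact_force: [-2.2, 0.9, 6.8]
finger_gap: 0.289
```

```bash
python3 chk.py
```

```text
t 19.825 pos [0.504  0.2517 0.127 ] r 0.0637 th 3.0 F [-2.2  0.9  6.8] gap 0.28949562304693655
```

Handle angle is about 723° and steady, so I'll open gently and then lift straight up.

>>> play_rows(deltas=[[0.6, 0, 0, 0, 0, 0, 0], [0.5, 0, 0, 0, 0, 0, 0], [0.3, 0, 0, 0, 0, 0, 0], [0.1, 0, 0, 0, 0, 0, 0], [0, 0, 0, 0, 0, 0, 0], [0, 0, 0, 0, 0, 0, 0], [0, 0, 0, 0, 0, 0, 0], [0, 0, -1.5, 0, 0, 0, 0], [0, 0, -3.5, 0, 0, 0, 0], [0, 0, -6, 0, 0, 0, 0], [0, 0, -9, 0, 0, 0, 0], [0, 0, -12, 0, 0, 0, 0], [0, 0, -12, 0, 0, 0, 0], [0, 0, -12, 0, 0, 0, 0], [0, 0, -12, 0, 0, 0, 0]])

```text
t: 21.7
position: [0.5036, 0.2515, 0.2455]
tool_rot: [-1.57, -0.002, -3.142]
contact_force: [-0.5, -0.7, 0.5]
finger_gap: 1.003
```

```bash
python3 - <<'E'
from h import *
for k in range(2):
    c=cal('wrist');im,d=robot.grab_frame('wrist')
    P=cloud('wrist',d,c)
    reg=(P[...,0]>.44)&(P[...,0]<.9)&(P[...,1]>0.14)&(P[...,1]<.4)&(d>0)
    for a,b in((.15,.165),(.0975,.104)):
        m=reg&(P[...,2]>a)&(P[...,2]<b); 
        kk,l,st,ce=cv2.connectedComponentsWithStats(m.astype(np.uint8))
        m=l==1+np.argmax(st[1:,4]); print(k,a,cv2.minAreaRect((P[m][:,:2]*1000).astype(np.float32)))
cv2.imwrite('pics/w3.png',im[:,:,::-1])
im,d=robot.grab_frame('scene');cv2.imwrite('pics/s3.png',im[:,:,::-1])
E
python3 chk.py
```

```text
0 0.15 ((503.170166015625, 251.29893493652344), (25.78423309326172, 26.862472534179688), 0.5530478358268738)
0 0.0975 ((567.3427734375, 255.98434448242188), (38.79551696777344, 38.442359924316406), 45.657958984375)
1 0.15 ((503.10394287109375, 251.24517822265625), (25.96858787536621, 26.93108367919922), 4.151693820953369)
1 0.0975 ((567.1595458984375, 256.1983337402344), (38.50190353393555, 38.44695281982422), 57.75789260864258)
t 21.85 pos [0.5038 0.2516 0.2458] r 0.0639 th 2.9 F [0.4 0.9 0. ] gap 1.001524175254151
```

View pics/s3.png

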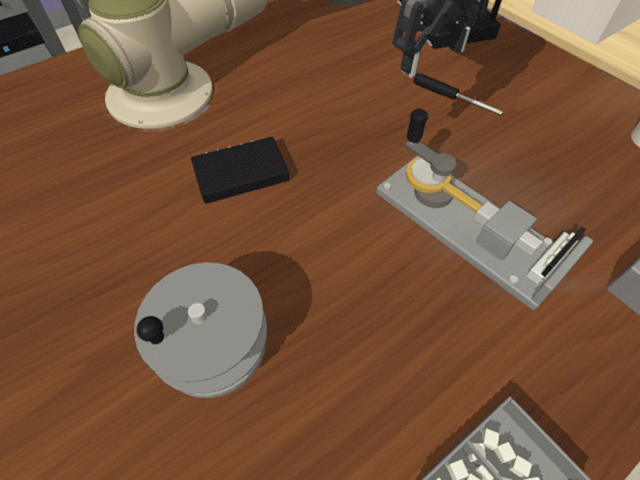

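The scene view shows the handle back at the front at (416,125), the gripper clear above it, and the winder knob unmoved at (150,328). Handing in.

```bash
python3 -c "
from station import robot
print(robot.finish_job())"
```

```text
the job is handed in; nothing more can be done
None
```

I wound the press handle two full turns clockwise, let go at the front of the press, and handed the job in at about 22 s of the 72 s allowed. No verdict was reported.

- **Pace:** I held the handle at 80 N and wound at about 7.5 s per turn. It stayed in the grip throughout. I read the force at the end of each winding move; it stayed under 10 N. The reading nearest the heavy point was about 60° before it, so the peak itself was not sampled.
- **Crank at rest:** In two wrist-camera pictures after release, the handle sat about 2–3° past two turns. The two positions agreed to within 0.1 mm, so it was still.
- **Robot clear:** The gripper was open and raised about 12 cm above the winding height. The contact force was about zero.
- **Winder:** Its knob was at the same pixel, (150, 328), in the scene pictures before and after.

No check failed or disagreed. The joint angle and speed could not be read directly, so the crank position comes from the camera and tool positions.

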